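# Try runner sleeves on the rail gauge and sort out any that jam

## Robot

A 7-joint arm with a two-finger parallel gripper is mounted at the origin on the work surface. World frame = base frame: x ahead of the robot, y to its left, z up, the work surface at z = 0. Lengths are in m, angles in rad, forces in N, time in s.
With the tool pointing down it reaches from about 0.375 to 0.925 m from the base axis. Payload 3.1 kg.
Tool frame: the origin (TCP) lies between the finger pads; the fingertips stand 19 mm ahead of it and the grasp point (between the pads) is the TCP; z points along the fingers, y is the line along which they close (so a half turn about z gives the same grasp; the last joint's range is limited). The gripper opens to 85 mm and grips with 20 to 120 N. Pads are 22 mm wide; open, the fingers measure 114 mm over their backs; the gripper's body (76 mm by 85 mm) begins 54 mm behind the grasp point. The pads swing forward as they close: fully open they stand 13 mm farther back than shut.
Start: joints at [-1.349, 0.383, 0.044, 1.598, -0.018, 1.161, -0.05], TCP at [0.204, 0.617, 0.25] pointing down, gripper open.
Joint ranges: [-2.61, 2.61], [-0.41, 2.15], [-1.48, 1.57], [0, 2.5], [-1.57, 4.71], [0.05, 1.97], [-2.85, 2.85]. Speed limits (rad/s): [2.79, 2.79, 3.14, 3.14, 3.14, 3.14, 3.14].

## Interface

Orientations are given as a unit quaternion [x, y, z, w].
In Python, from bench import move_ptp, movel, move_j, move_gripper, pause, inverse_kinematics, read_camera, camera_params, MotionError, sign_off, look_for, tip_of, read_time_s, read_qpos, read_joint_vel, read_effort, read_eef_pos, read_tcp_rot, read_ft_force, read_ft_torque, read_finger_gap, read_grasp_force gives the robot as it stands. Calls block until the motion is done:
- move_ptp(position, orientation): joint-space move of the TCP to a pose.
- movel(position, orientation=None, speed=0.15): straight line of the TCP; orientation=None keeps the orientation; speed is the mean speed in m/s.
- move_j(angles): joint-space move.
- move_gripper(opening, effort=None): finger opening in m; effort is the grip in N (None keeps the last); returns when the fingers have stopped.
- pause(seconds).
- inverse_kinematics(position, orientation): joint angles nearest the present ones, or None.
- read_camera(name): name is "scene" or "top"; returns the picture (480x640x3 uint8, red, green, blue); there is no depth.
- camera_params(name): a dict with "K" (3x3 intrinsics, pixels), "dist_coeffs" ([k1, k2, p1, p2, k3] as OpenCV has them; the pictures are not rectified), "camera_from_world" (4x4, takes a point from world to camera coordinates). Camera axes: x right, y down, z forward; pixel columns grow to the right and rows downward; lengths in m; the calibration is good to about 2 mm. A picture is of the moment at which its call begins. camera_params takes no time and is no camera call.
A pose or a line that the arm cannot do raises MotionError and nothing moves.
- sign_off(): hands the job in; it is judged then, once.
Trained networks look in the newest picture that a camera, given by its name, has taken for a name from the list of things; names that differ only in an ending like _2 or _b are one class to them, and where a whole thing is asked for, a point or a joint stands for the part that bears it (a point fixed in the world has none). Each returns a list of dicts, best first, with "confidence" (0 to 1); they miss things now and then, are a little off and sometimes report something else, mostly with a low value. They report only what shows in the picture. A call takes as long as a camera call. They do not tell look-alikes from the thing itself.
- look_for(camera, name): "at" ([column, row] in pixels, amid what is visible of it).
- tip_of(camera, name): "at" ([column, row] in pixels: a listed point, or the origin of a listed thing).
Readings, each from a call of its own:
- read_time_s(): time.
- read_qpos(): joint angles.
- read_joint_vel(): joint speeds.
- read_effort(): joint torques, N m.
- read_eef_pos(): TCP position.
- read_tcp_rot(): TCP orientation.
- read_ft_force(): force on the tool from outside, world axes, zero at the start.
- read_ft_torque(): the same for the moment, N m.
- read_finger_gap(): finger opening in m.
- read_grasp_force(): force on a finger pad.
Only numpy, scipy, OpenCV 4.12 (cv2) and the standard library are available. Lean on these libraries where they do the work, as an engineer would, in place of code of your own. Each camera call takes 0.05 s, during which the arm holds its last target. There are 200 camera calls.

## Task

On the white gauge board, slide each of the three grey runner sleeves onto the steel pin in front of it as far as it will go. Leave the sleeves that go fully home against the wooden block on their pins; take any sleeve that jams short back off and set it down flat in the red reject tray, tab up. Do not tip or shift the jar or the tin.

Things in the scene. Friction and masses are not known exactly. Their poses are not given: they have to be found in the camera images.
- jig: Fixed white gauge board, 283 (x) x 390 (y) x 12 thick, from x = -150 to +132.5 of its frame; origin at table height; x points along three parallel lanes to the pins. A wooden end block (face at x = +102.5, top 62 above the table) carries three level steel pins at y = +115, 0, -115: 60 long, 64 wide, 27 high, tips tapered to about 54, mid-height 32 above the table.
- home_1 (a point): Where a sleeve's origin is when it is fully home in the lane at jig y = +115, its end against the block: on the board's top, 12 above the table, at jig x = +67.5. Axes as the jig. A crimped sleeve jams with its origin about 30 short of this (-x); a good one goes home without resistance.
- home_2 (a point): The same for the middle lane, jig y = 0. Black guide walls, 14 high above the board, lie between and outside the lanes and leave each 79 wide from jig x = +17.5 to the block; their pointed noses begin at jig x = -11 and narrow the way in, but a sleeve pushed in askew or well off the lane can bind on a nose: line it up first. Nearer the robot the board is flat and open.
- home_3 (a point): The same for the lane at jig y = -115.
- sleeve_1: Grey steel runner sleeve, one of three alike outside; any may be crimped inside (unseen until tried). Rectangular tube open at both ends, 70 long (x, bore axis), 76 wide (y), 40 high (z), walls 4, bore 68 x 32; 0.18 to 0.34 kg. Origin: centre of underside. Starts on the board in front of a pin, one per pin at random, turned up to 13 degrees, up to 10 off its lane.
- sleeve_2: Grey runner sleeve, outside like sleeve_1 (70 x 76 x 40 high, origin centre of underside). On the middle of its top stands an orange tab, as on all three: 32 long (x), 12 thick (y), 28 high, top 68 above the underside; it can be pinched across its thickness to lift the sleeve.
- sleeve_3: Grey runner sleeve, outside like sleeve_1 (70 x 76 x 40 high, origin centre of underside, same orange tab). Each slides on the board with 1 to 3 N and follows a two-finger push flat on its end, also slantwise.
- reject_tray_in (a point): Centre of the inner floor of the red open reject tray, fixed, outside 140 (x) x 135 (y) x 35 high, walls 5 (inside 130 x 125); the floor is 5 above the table. It stands left or right of the gauge board at random, a wire basket on the other side. Axes along the tray's sides.
- wire_basket: Fixed wire basket with packets, 134 x 129, up to 75 high, on the other side of the board from the tray. Origin centre of underside.
- pantry_jar: Loose amber glass jar, 72 across, 130 high, on the table beside the board's far end, left or right. Origin centre of underside. Bystander.
- tin_can: Loose tin can, 74 across, 100 high, on the other side from the jar. Origin centre of underside. Bystander.
Not all that is in view belongs to the job. What is shaped like the sleeve_1 but blue is not meant. Leave any yellow look-alike of the sleeve_3 alone.

How it is judged:
By the outcome, as a careful person would: the job done as asked, in the order asked, and still so for the second after the job is handed in, with the robot touching nothing.
It also fails if it takes over 67 s, if anything falls off the work surface, if the arm or the gripper's body presses on something with over 40 N, if the wrist force passes 120 N, or if a joint passes its speed limit or range.

## Working session

There is one attempt and no reset: what is moved stays moved. The work goes in short steps, each a Python script; the robot and the scene stay as the last script left them, time stands still between calls to the robot, and variables do not carry over. Pictures are saved under pics/ and viewed, at most 10 in all, crops included, and the job is handed in when it is done.

```bash
mkdir -p pics; ls; python3 - <<'E'
from bench import *
import cv2
for c in("top","scene"):
    im=read_camera(c); cv2.imwrite(f"pics/{c}0.png",im[:,:,::-1])
    p=camera_params(c); print(c,p["K"],p["dist_coeffs"],p["camera_from_world"])
    for n in("home_1","home_2","home_3","sleeve_1","reject_tray_in","jig","pantry_jar","tin_can","wire_basket"):
        print(n,[(np_["at"],round(np_["confidence"],2)) for np_ in tip_of(c,n)])
print(read_time_s())
E
```

```text
pics
top [[510.6400585    0.         322.50216807]
 [  0.         510.6400585  240.24551558]
 [  0.           0.           1.        ]] [0.01523775 0.         0.         0.         0.        ] [[-0.02591516 -0.99957706 -0.01319514  0.0378513 ]
 [-0.98149976  0.02794687 -0.18941277  0.46424155]
 [ 0.18970142  0.00804237 -0.98180889  0.95071171]
 [ 0.          0.          0.          1.        ]]
home_1 [([257.4, 167.9], 0.86), ([315.8, 161.5], 0.64), ([369.2, 155.2], 0.56)]
home_2 [([257.4, 167.9], 0.86), ([315.8, 161.5], 0.64), ([369.2, 155.2], 0.56)]
home_3 [([257.4, 167.9], 0.86), ([315.8, 161.5], 0.64), ([369.2, 155.2], 0.56)]
sleeve_1 [([237.1, 331.2], 0.96), ([383.2, 221.7], 0.89), ([267.3, 230.9], 0.79), ([328.3, 221.2], 0.76), ([180.2, 373.7], 0.71), ([466.2, 330.6], 0.7)]
reject_tray_in [([162.3, 240.1], 0.73)]
jig []
pantry_jar []
tin_can [([180.1, 160.6], 0.56)]
wire_basket [([511.7, 247.1], 0.94)]
scene [[620.55546923   0.         326.82586586]
 [  0.         620.55546923 239.67728587]
 [  0.           0.           1.        ]] [0.03807072 0.         0.         0.         
[... 159 characters left out ...]
9458]
 [ 0.          0.          0.          1.        ]]
home_1 [([350.0, 307.8], 0.96), ([416.5, 253.9], 0.95), ([385.4, 280.3], 0.76), ([257.4, 378.2], 0.38)]
home_2 [([350.0, 307.8], 0.96), ([416.5, 253.9], 0.95), ([385.4, 280.3], 0.76), ([257.4, 378.2], 0.38)]
home_3 [([350.0, 307.8], 0.96), ([416.5, 253.9], 0.95), ([385.4, 280.3], 0.76), ([257.4, 378.2], 0.38)]
sleeve_1 [([191.7, 263.6], 0.87), ([336.9, 191.3], 0.83), ([352.3, 167.4], 0.75), ([302.0, 275.2], 0.73), ([344.4, 255.3], 0.63), ([375.5, 232.3], 0.59)]
reject_tray_in [([433.3, 199.0], 0.74)]
jig [([364.8, 273.4], 0.62)]
pantry_jar [([253.9, 381.1], 0.6)]
tin_can [([480.5, 236.0], 0.73)]
wire_basket [([187.4, 318.7], 0.6)]
1.0
```

View pics/top0.png

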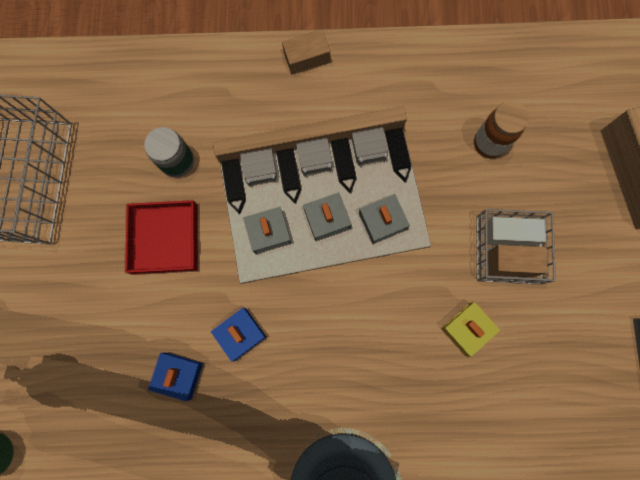

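View pics/scene0.png

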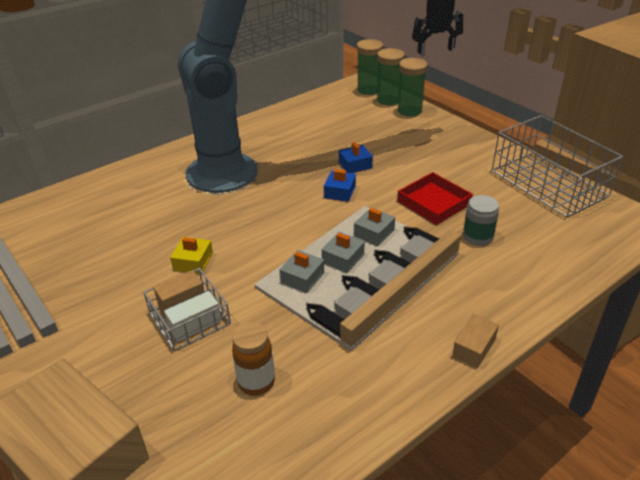

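```bash
cat > h.py <<'E'
from bench import *
import numpy as np, cv2
P={c:camera_params(c) for c in("top","scene")}
def ray(c,uv):
    p=P[c]; T=np.array(p["camera_from_world"]); R,t=T[:3,:3],T[:3,3]
    n=cv2.undistortPoints(np.array([[uv]],float),np.array(p["K"]),np.array(p["dist_coeffs"]))[0,0]
    return -R.T@t, R.T@np.array([n[0],n[1],1])
def at(c,uv,z):
    o,d=ray(c,uv); return (o+d*(z-o[2])/d[2])[:2]
def proj(c,X):
    p=P[c]; T=np.array(p["camera_from_world"])
    return cv2.projectPoints(np.array(X,float).reshape(-1,1,3),cv2.Rodrigues(T[:3,:3])[0],T[:3,3],np.array(p["K"]),np.array(p["dist_coeffs"]))[0][:,0]
E
python3 - <<'E'
from h import *
np.set_printoptions(precision=4,suppress=True)
for c,L,z in [("top",[(257.4,167.9),(315.8,161.5),(369.2,155.2)],.012),("scene",[(350,307.8),(385.4,280.3),(416.5,253.9)],.012),
 ("top",[(267.3,230.9),(328.3,221.2),(383.2,221.7),(237.1,331.2),(180.2,373.7),(466.2,330.6)],.012),("scene",[(302,275.2),(344.4,255.3),(375.5,232.3),(191.7,263.6),(336.9,191.3),(352.3,167.4)],.012),
 ("top",[(162.3,240.1)],.005),("scene",[(433.3,199)],.005),("top",[(180.1,160.6)],0),("scene",[(480.5,236),(253.9,381.1)],0)]:
    print(c,*[at(c,u,z) for u in L])
E
```

```text
top [0.628  0.1565] [0.6382 0.0351] [ 0.6485 -0.0762]
scene [ 0.6475 -0.077 ] [0.6329 0.0386] [0.6131 0.1554]
top [0.4938 0.1367] [0.5104 0.0127] [ 0.5061 -0.0984] [0.2956 0.1966] [0.2183 0.3054] [ 0.2852 -0.2482]
scene [ 0.5006 -0.094 ] [0.5092 0.0233] [0.492  0.1365] [ 0.3056 -0.2659] [0.2965 0.1753] [0.2341 0.2824]
top [0.4823 0.3513]
scene [0.479 0.352]
top [0.653 0.321]
scene [0.6555 0.3322] [ 0.6697 -0.3361]
```

The top view shows three grey sleeves on the board, with tabs near (266,227), (327,211) and (386,214). The red tray is at (162,237) on the left with the tin behind it. The basket and jar are on the right. The blue and yellow look-alikes lie off the board. The scene view agrees with this. Next I refine the poses by silhouette fitting.

```bash
cat >> h.py <<'E'
from scipy.optimize import minimize
S=4
def box(x0,x1,y0,y1,z0,z1): return np.array([[x,y,z] for x in(x0,x1) for y in(y0,y1) for z in(z0,z1)])
def place(B,p,s=1): # p = x,y,yaw
    c,n=np.cos(p[2]),np.sin(p[2]); return B@np.array([[c,n,0],[-n,c,0],[0,0,1]])+[p[0],p[1],0]
def hullmask(c,X,shape=(480,640)):
    m=np.zeros(shape,np.uint8); h=cv2.convexHull(proj(c,X).astype(np.float32))
    cv2.fillConvexPoly(m,np.round(h*16).astype(np.int32),255,cv2.LINE_AA,4); return m/255.
BODY=box(-.035,.035,-.038,.038,.012,.052); TAB=box(-.016,.016,-.006,.006,.052,.080)
def fit(masks,X,p0):
    def f(q):
        p=[p0[0]+q[0]*.01,p0[1]+q[1]*.01,p0[2]+q[2]*.1]; s=0
        for c,m in masks.items():
            h=hullmask(c,place(X,p)); s+=1-np.minimum(h,m).sum()/np.maximum(h,m).sum()
        return s
    r=min((minimize(f,[a,b,d],method="Nelder-Mead",options=dict(initial_simplex=np.array([[a,b,d],[a+.5,b,d],[a,b+.5,d],[a,b,d+1]]),xatol=.005,fatol=1e-5)) for a,b,d in[(0,0,0),(0,0,1.5),(0,0,-1.5)]),key=lambda r:r.fun)
    q=r.x; return np.array([p0[0]+q[0]*.01,p0[1]+q[1]*.01,p0[2]+q[2]*.1]),r.fun
def masks(im):
    hsv=cv2.cvtColor(im,cv2.COLOR_RGB2HSV); h,s,v=[hsv[...,i].astype(int) for i in range(3)]
    org=(h<16)&(s>150)&(v>110); 
    return h,s,v,org
def near(m,c,p,z=.05,r=45):
    u=proj(c,[[p[0],p[1],z]])[0]; w=np.zeros(m.shape,np.uint8); cv2.circle(w,tuple(int(a) for a in u),r,1,-1); return m&(w>0)
E
python3 - <<'E'
from h import *
np.set_printoptions(precision=4,suppress=True)
im={c:cv2.imread(f"pics/{c}0.png")[:,:,::-1].copy() for c in P}
for c in im:
    h,s,v,o=masks(im[c])
    pts={"top":[(250,245),(315,225),(300,230),(230,250),(330,250),(260,180),(236,190),(225,140)],"scene":[(295,272),(310,285),(275,285),(345,305),(340,245)]}[c]
    print(c,[(p,h[p[1],p[0]],s[p[1],p[0]],v[p[1],p[0]]) for p in pts])
big=[cv2.resize(im["top"][95:295,200:440],(800,667))[:600],cv2.resize(im["scene"][190:350,245:475],None,fx=3.4,fy=3.4)]
for i,b in enumerate(big): cv2.imwrite(f"pics/big{i}.png",b[:600,:800,::-1])
# tabs
for p0 in([.494,.137,.1],[.510,.018,.1],[.504,-.096,.1]):
    ms={c:near(masks(im[c])[3],c,p0,.066,25).astype(float) for c in im}
    print("tab",fit(ms,TAB,p0),[m.sum() for m in ms.values()])
E
```

```text
top [((250, 245), np.int64(18), np.int64(45), np.int64(146)), ((315, 225), np.int64(35), np.int64(26), np.int64(107)), ((300, 230), np.int64(26), np.int64(38), np.int64(161)), ((230, 250), np.int64(15), np.int64(127), np.int64(149)), ((330, 250), np.int64(18), np.int64(49), np.int64(161)), ((260, 180), np.int64(15), np.int64(44), np.int64(58)), ((236, 190), np.int64(0), np.int64(19), np.int64(27)), ((225, 140), np.int64(15), np.int64(127), np.int64(142))]
scene [((295, 272), np.int64(39), np.int64(21), np.int64(123)), ((310, 285), np.int64(60), np.int64(14), np.int64(72)), ((275, 285), np.int64(20), np.int64(50), np.int64(184)), ((345, 305), np.int64(19), np.int64(34), np.int64(143)), ((340, 245), np.int64(10), np.int64(131), np.int64(84))]
tab (array([0.4913, 0.1349, 0.4141]), np.float64(1.208572926809313)) [np.float64(91.0), np.float64(52.0)]
tab (array([0.5165, 0.0155, 0.1422]), np.float64(1.2273710077929183)) [np.float64(91.0), np.float64(51.0)]
tab (array([ 0.5094, -0.0976,  0.0514]), np.float64(1.2753979294710738)) [np.float64(90.0), np.float64(56.0)]
```

View pics/big0.png

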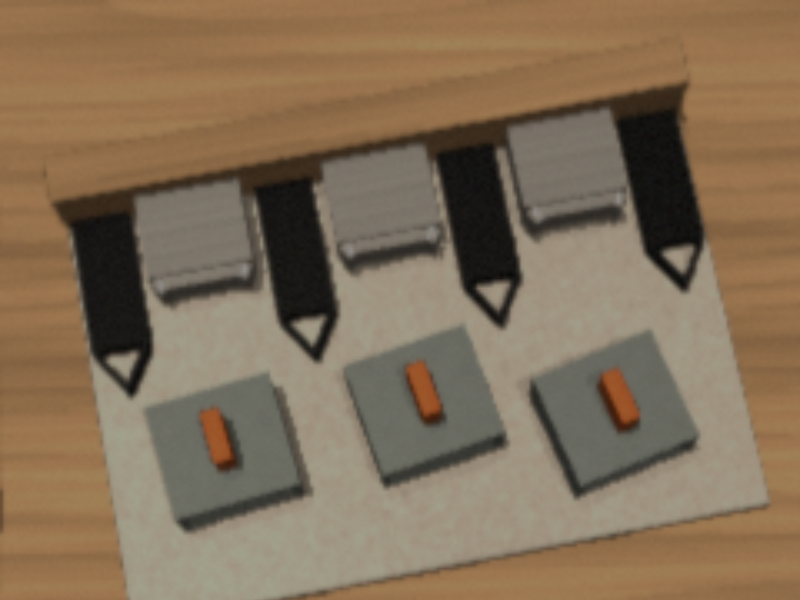

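```bash
cat >> h.py <<'E'
def sleeve_mask(im):
    h,s,v,_=masks(im)
    o=((h<14)&(s>185)&(v>60)); g=((h>24)&(s<60)&(v<135)&(v>40))
    return o,cv2.morphologyEx((o|g).astype(np.uint8),cv2.MORPH_OPEN,np.ones((2,2)))>0
def iou(h,m,w=1): return (np.minimum(h,m)*w).sum()/(np.maximum(h,m)*w).sum()
def opt(f,p0,yaws=(0,.15,-.15)):
    g=lambda q:f(np.array(p0)+np.array(q)*[.01,.01,.1])
    r=min((minimize(g,[0,0,d*10],method="Nelder-Mead",options=dict(initial_simplex=np.array([[0,0,d*10],[.5,0,d*10],[0,.5,d*10],[0,0,d*10+1]]),xatol=.005,fatol=1e-6)) for d in yaws),key=lambda r:r.fun)
    return np.array(p0)+r.x*[.01,.01,.1],r.fun
def fit_sleeve(ims,p0):
    ms={c:near(sleeve_mask(ims[c])[1],c,p0,.04,34).astype(float) for c in ims}
    return opt(lambda p:sum(1-iou(np.maximum(hullmask(c,place(BODY,p)),hullmask(c,place(TAB,p))),m) for c,m in ms.items()),p0)
def fit_jig(ims,p0):
    T={}
    for c,im in ims.items():
        h,s,v,_=masks(im); m=((s<85)|(v<45)|sleeve_mask(im)[1])
        m=cv2.morphologyEx(m.astype(np.uint8),cv2.MORPH_CLOSE,np.ones((5,5))); m=cv2.morphologyEx(m,cv2.MORPH_OPEN,np.ones((5,5)))
        lim=.05 if c=="top" else -.01
        w=hullmask(c,place(box(-.19,lim,-.225,.225,.012,.0121),p0))>.5
        T[c]=(m.astype(float),w)
    B=box(-.15,.1025,-.195,.195,0,.012)
    return opt(lambda p:sum(1-iou(hullmask(c,place(B,p)),m,w) for c,(m,w) in T.items()),p0,(0,)),T
E
python3 - <<'E'
from h import *
np.set_printoptions(precision=4,suppress=True)
im={c:cv2.imread(f"pics/{c}0.png")[:,:,::-1].copy() for c in P}
home=np.array([.6355,.0368]); yaw=.15
j0=[home[0]-.0675*np.cos(yaw),home[1]-.0675*np.sin(yaw),yaw]
for sub in (["top"],["scene"],["top","scene"]):
    ims={c:im[c] for c in sub}
    (j,e),T=fit_jig(ims,j0); print("jig",sub,j,e)
    S=[fit_sleeve(ims,p0) for p0 in([.494,.137,.15],[.510,.018,.25],[.504,-.096,.3])]
    print(*[(a,round(b,3)) for a,b in S])
    for a,b in S:
        c,n=np.cos(j[2]),np.sin(j[2]); d=a[:2]-j[:2]; print(" in jig",[c*d[0]+n*d[1],-n*d[0]+c*d[1]],np.degrees(a[2]-j[2]))
np.save("jig.npy",j); np.save("sl.npy",[a for a,b in S])
out=im["top"].copy(); sc=im["scene"].copy()
def dr(I,c,X): cv2.polylines(I,[np.round(cv2.convexHull(proj(c,X).astype(np.float32))*16).astype(np.int32)],True,(255,0,255),1,cv2.LINE_AA,4)
k=[]
for I,c in((out,"top"),(sc,"scene")):
    I=cv2.resize(I,None,fx=1,fy=1)
    for X in [place(box(-.15,.1025,-.195,.195,.012,.0121),j)]+[place(box(.0425,.1025,y-.032,y+.032,.0185,.0455),j) for y in(-.115,0,.115)]+[place(B,a) for a,_ in S for B in(BODY,TAB)]: dr(I,c,X)
    r=I[105:290,205:440] if c=="top" else I[180:350,245:475]
    k.append(cv2.resize(r,(400,300)))
cv2.imwrite("pics/ov.png",cv2.resize(np.hstack(k),(800,300))[:,:,::-1])
E
```

```text
jig ['top'] [0.573  0.0259 0.1661] 0.013369329408274289
(array([0.4897, 0.1321, 0.3051]), np.float64(0.179)) (array([0.514 , 0.0138, 0.2742]), np.float64(0.171)) (array([ 0.5057, -0.0985,  0.4125]), np.float64(0.206))
 in jig [np.float64(-0.06460530117107367), np.float64(0.1185624177496834)] 7.96495421239413
 in jig [np.float64(-0.06012940732007397), np.float64(-0.0021329690660142862)] 6.195782997106797
 in jig [np.float64(-0.08686599213071243), np.float64(-0.11150866452423525)] 14.119617874838694
jig ['scene'] [0.5717 0.0277 0.1629] 0.02463285283795469
(array([0.5001, 0.1233, 0.4296]), np.float64(0.274)) (array([0.5166, 0.0157, 0.4489]), np.float64(0.401)) (array([ 0.5107, -0.0947,  0.4264]), np.float64(0.289))
 in jig [np.float64(-0.05517559904635606), np.float64(0.10590471101507012)] 15.282315337281279
 in jig [np.float64(-0.05637612229405722), np.float64(-0.002890926472066376)] 16.38498286429016
 in jig [np.float64(-0.08006304873446732), np.float64(-0.11092427423987869)] 15.096744723847847
jig ['top', 'scene'] [0.5725 0.0273 0.1609] 0.04048328347635066
(array([0.4918, 0.132 , 0.3148]), np.float64(0.503)) (array([0.5148, 0.0147, 0.3222]), np.float64(0.582)) (array([ 0.5078, -0.0972,  0.3909]), np.float64(0.511))
 in jig [np.float64(-0.06287960333889547), np.float64(0.11624613029068916)] 8.818314096921066
 in jig [np.float64(-0.058993302510170334), np.float64(-0.003242795856722708)] 9.238276636729534
 in jig [np.float64(-0.083864966635841), np.float64(-0.11256089190050704)] 13.173620520647734
```

View pics/ov.png

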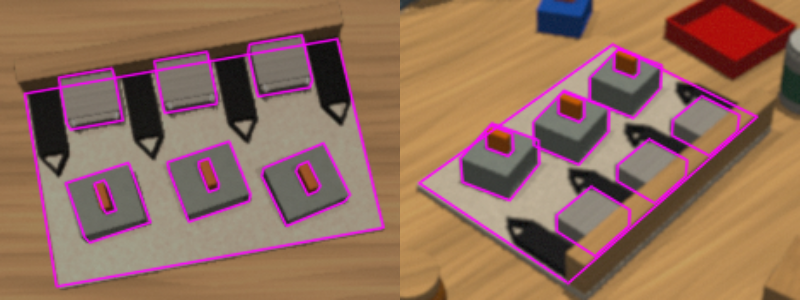

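The board fit is tight: the outlines lie on the board and pins, and home_2 from the fit agrees with the network to within 4 mm. The sleeve outlines sit on the tabs. I start with the +115 lane.

```bash
cat > act.py <<'E'
from h import *
from scipy.spatial.transform import Rotation as Ro
J=np.array([.5725,.0268,.163])
cj,sj=np.cos(J[2]),np.sin(J[2]); EX=np.array([cj,sj]); EY=np.array([-sj,cj])
def W(x,y,z): return [*(J[:2]+x*EX+y*EY),z]
def Q(yaw): return (Ro.from_euler('z',yaw)*Ro.from_euler('x',np.pi)).as_quat()
def best(p,yaw):
    q=np.array(read_qpos()); o=[]
    for k in(0,np.pi,-np.pi):
        s=inverse_kinematics(p,Q(yaw+k))
        if s is not None: o.append((np.abs(np.array(s)-q).max(),k))
    return min(o)[1]
def F():
    f=np.array(read_ft_force()); return np.array([f[:2]@EX,f[:2]@EY,f[2]])
ZG=.0745
def grab(x,y,yaw,z=ZG,up=.13,effort=45):
    k=best([x,y,up],yaw); move_gripper(.045)
    move_ptp([x,y,up],Q(yaw+k)); movel([x,y,z],speed=.15)
    move_gripper(0,effort); print("grip gap",read_finger_gap(),"F",F().round(1),"t",read_time_s()); return k
def slide(lane,k,x0=-.065):
    q=Q(J[2]+k); movel(W(x0,lane,ZG),q,speed=.08); f0=F(); dy=0
    print("tare",f0.round(1)); x=x0
    while x<.075:
        dx=.02 if x<-.021 else .01 if x<.025 else .004 if x<.045 else .01 if x<.055 else .003
        x+=dx; movel(W(x,lane+dy,ZG),speed=.08); f=F()-f0
        print(f"{x:.3f} dy {dy*1e3:.1f}",f.round(1),round(read_finger_gap(),4))
        if f[0]<-14: break
        if abs(f[1])>4: dy+=np.clip(f[1]*1e-4,-.001,.001)
    return x,dy
def release(z=.13):
    move_gripper(.045); p=read_eef_pos(); movel([p[0],p[1],z],speed=.2); print("t",read_time_s())
E
python3 - <<'E'
from act import *
print(Ro.from_quat(read_tcp_rot()).as_matrix().round(2).tolist(),read_time_s())
k=grab(.4905,.1320,.305); print(k)
x,dy=slide(.115,k); print(x,dy,np.array(read_eef_pos()),read_time_s())
E
```

```text
[[-0.95, 0.31, 0.0], [0.31, 0.95, 0.0], [-0.0, 0.0, -1.0]] 1.0
grip gap 0.01101138208998272 F [0.4 0.6 5.3] t 4.45
0
tare [-0.   0.3  5.6]
-0.045 dy 0.0 [-8.7 -0.3 14.2] 0.011
-0.025 dy 0.0 [-13.7   0.5  24.5] 0.011
-0.005 dy 0.0 [-4.4  0.2  8.2] 0.0112
0.005 dy 0.0 [-3.2  0.2  2.6] 0.0112
0.015 dy 0.0 [-1.9  0.2 -0.2] 0.0113
0.025 dy 0.0 [-1.4 -1.4 -2.3] 0.0109
0.029 dy 0.0 [-3.   0.2  0.3] 0.011
0.033 dy 0.0 [-2.8 -0.   0.2] 0.011
0.037 dy 0.0 [-6.7 -0.9  3.1] 0.0114
0.041 dy 0.0 [-11.6  -0.    5.2] 0.0105
0.045 dy 0.0 [-12.1   0.6   2.9] 0.0111
0.055 dy 0.0 [-11.3   0.   -3.6] 0.011
0.058 dy 0.0 [-13.4  -1.1  -3.3] 0.0109
0.061 dy 0.0 [-12.4  -1.   -6.2] 0.0114
0.064 dy 0.0 [-12.   -1.3  -7.7] 0.011
0.067 dy 0.0 [-12.3  -0.4  -8.4] 0.0114
0.070 dy 0.0 [-13.   -0.5 -10. ] 0.0111
0.073 dy 0.0 [-13.3  -0.6 -12. ] 0.0107
0.076 dy 0.0 [-13.5  -0.4 -12.3] 0.0108
0.07600000000000003 0 [0.61458153 0.15012651 0.06631369] 10.0417
```

```bash
python3 - <<'E'
from act import *
np.set_printoptions(precision=4,suppress=True)
ims={c:read_camera(c) for c in P}
print(np.array(read_eef_pos()),Ro.from_quat(read_tcp_rot()).as_matrix().round(3).tolist(),F(),read_ft_torque())
q=read_qpos(); print(q, inverse_kinematics(W(.076,.115,ZG),Q(J[2])))
a=cv2.resize(ims["top"][90:270,210:450],(400,300)); b=cv2.resize(ims["scene"][130:330,280:520],(400,333))[:300]
cv2.imwrite("pics/s1.png",np.hstack([a,b])[:,:,::-1])
E
```

```text
[0.6146 0.1501 0.0664] [[0.986, 0.162, -0.031], [0.162, -0.987, -0.006], [-0.031, 0.001, -1.0]] [-13.4597  -0.657   -8.0036] [-0.4891  2.8298  0.0535]
[-0.7628  0.6575  0.6071  1.7611 -0.463   0.9034 -1.3565] [-0.7624  0.6536  0.6115  1.7459 -0.4654  0.8912 -1.3566]
```

View pics/s1.png

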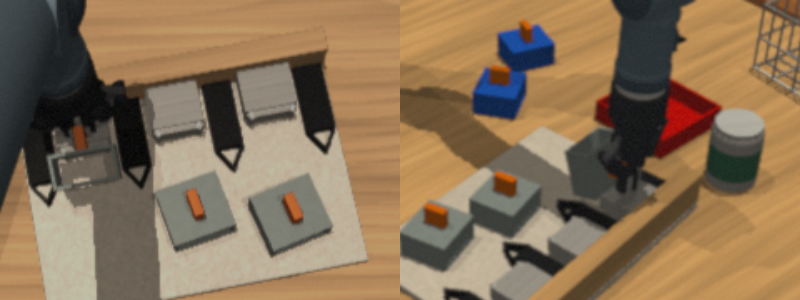

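The picture shows the sleeve in the left lane pitched forward in the fingers. It jammed at about 37 mm, which suggests a crimped sleeve, and it then swivelled about its tab. I'll back it out gently and look again.

```bash
python3 - <<'E'
from act import *
np.set_printoptions(precision=4,suppress=True)
for x in(.045,.02,-.005,-.03,-.055,-.075):
    movel(W(x,.115,.0745),Q(J[2]),speed=.1); print(x,F().round(1),np.array(read_eef_pos()),round(read_finger_gap(),4))
ims={c:read_camera(c) for c in P}; print(read_time_s())
a=cv2.resize(ims["top"][110:290,210:450],(400,300)); b=cv2.resize(ims["scene"][130:310,280:520],(400,300))
cv2.imwrite("pics/s2.png",np.hstack([a,b])[:,:,::-1])
E
```

```text
0.045 [ 0.4 -0.1 -1.3] [0.5985 0.1478 0.0743] 0.0111
0.02 [ 0.2  0.4 -2. ] [0.5744 0.1438 0.0748] 0.011
-0.005 [ 0.   0.9 -1.8] [0.5496 0.1397 0.0747] 0.0109
-0.03 [ 0.4 -0.1 -0.9] [0.5248 0.1356 0.0747] 0.0106
-0.055 [ 0.4  0.3 -1.3] [0.5001 0.1316 0.0747] 0.011
-0.075 [ 0.1 -0.7 -1.3] [0.4802 0.1282 0.0746] 0.0112
12.65
```

View pics/s2.png

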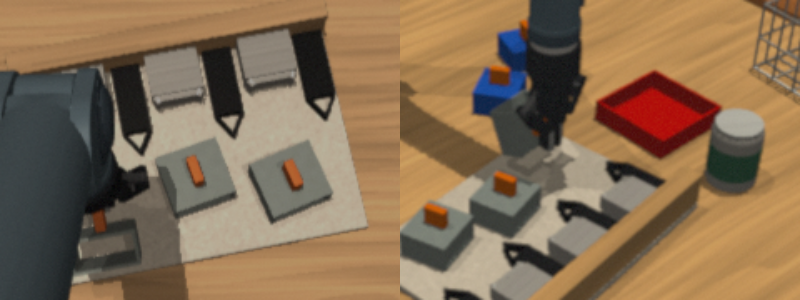

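The sleeve now hangs nose-down, at about 90° pitch and clear of the pin. I'll stand it on its front end on the open board and release it. Then I'll topple it back onto its underside with the open fingers straddling the tab.

```bash
python3 - <<'E'
from act import *
np.set_printoptions(precision=4,suppress=True)
x=.0; f0=F(); print(f0)
movel(W(x,.115,.0745),speed=.15)
z=.0745
while z>.05:
    z-=.004; movel(W(x,.115,z),speed=.08); f=F()-f0
    if f[2]>4: break
print("contact z",z,read_eef_pos(),f.round(1))
ims=read_camera("scene")
move_gripper(.045)
movel(W(x,.115,.080),speed=.1)
a=read_camera("scene")
for xx in(-.02,-.04,-.055,-.07):
    movel(W(xx,.115,.080),speed=.08); print(xx,F().round(1))
movel(W(-.07,.115,.16),speed=.25)
b=read_camera("top"); c=read_camera("scene");print(read_time_s())
r=lambda i:cv2.resize(i[130:310,280:520],(400,300))
cv2.imwrite("pics/s3.png",np.vstack([np.hstack([r(ims),r(a)]),np.hstack([cv2.resize(b[110:290,210:450],(400,300)),r(c)])])[:,:,::-1])
E
```

```text
[ 0.1931  0.2279 -1.4886]
contact z 0.050499999999999975 [0.5559 0.1406 0.052 ] [ 1.  -0.5  7.2]
-0.02 [ 0.7  0.5 -0.6]
-0.04 [-0.   0.1  0.1]
-0.055 [ 0.8 -1.   0.2]
-0.07 [-0.1 -0.4 -0.3]
17.8
```

View pics/s3.png

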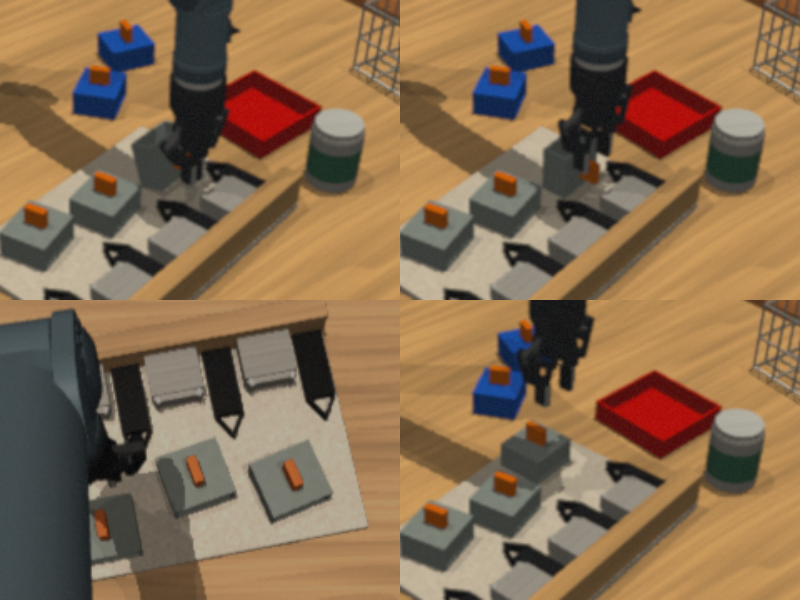

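The sleeve is flat on the board again with its tab up. From here I push from behind with two fingers, which can't tip it. I'll retest this sleeve first.

```bash
cat >> act.py <<'E'
def ex(): 
    p=np.array(read_eef_pos()); d=p[:2]-J[:2]; return d@EX,d@EY,p[2]
def push(lane,x0,k,gap=.055,zp=.047,fmax=9):
    """two open fingers behind the sleeve, push along the lane; returns pushed TCP x"""
    q=Q(J[2]+k); move_gripper(gap)
    move_ptp(W(x0,lane,.13),q); movel(W(x0,lane,zp),speed=.2); f0=F(); x=x0
    while x<.04:
        x+=.015 if x<-.025 else .004 if x<-.004 else .008 if x<.009 else .004
        movel(W(x,lane,zp),speed=.1); f=F()-f0; e=ex()
        if x>-.03: print(f"{x:.3f} e {e[0]:.4f} {e[1]:.4f} {e[2]:.3f}",f.round(1))
        if f[0]<-fmax: break
    movel(W(e[0]-.012,lane,zp),speed=.1); movel(W(e[0]-.012,lane,.13),speed=.3); print("t",read_time_s()); return e[0]
E
python3 - <<'E'
from act import *
print(push(.115,-.16,0))
E
```

```text
-0.025 e -0.0248 0.1150 0.047 [-0.9  0.4 -1.7]
-0.010 e -0.0098 0.1150 0.047 [-1.1  0.3 -1.4]
-0.006 e -0.0061 0.1150 0.047 [-1.9 -0.3 -1.1]
-0.002 e -0.0017 0.1150 0.047 [-1.   0.4 -0.8]
0.006 e 0.0069 0.1150 0.047 [-1.3 -0.9 -0.6]
0.014 e 0.0147 0.1150 0.047 [-1.7  0.1 -1.9]
0.018 e 0.0183 0.1150 0.047 [-1.1 -0.1 -0.3]
0.022 e 0.0184 0.1150 0.046 [-7.8  0.2  4. ]
0.026 e 0.0185 0.1150 0.045 [-14.7  -0.1   8.4]
t 24.6083
0.01853158580729812
```

It went fully home: the force stayed near 1 N up to a sharp stop at the block. So that sleeve is good, and the earlier jam came from it tilting. Next come the middle and right lanes: lift by the tab to line up, then push.

```bash
cat >> act.py <<'E'
def align(x,y,yaw,lane,xa=-.07):
    k=grab(x,y,yaw,up=.12,effort=60); p=read_eef_pos()
    movel([p[0],p[1],ZG+.004],speed=.1); movel(W(xa,lane,ZG+.004),Q(J[2]+k),speed=.12)
    movel(W(xa,lane,ZG),speed=.08); print("set",ex(),F().round(1)); move_gripper(.055); movel(W(xa,lane,.12),speed=.3); return k
E
sed -i 's/    while x<.04:/    x=-.035; movel(W(x,lane,zp),speed=.1); print("pre",(F()-f0).round(1),ex())\n    while x<.04:/; s/x0,lane,.13),q)/x0,lane,.115),q)/' act.py
python3 - <<'E'
from act import *
k=align(.5145,.0142,.29,0.); print(push(0.,-.135,k))
E
```

```text
grip gap 0.010976795472386796 F [1.  0.3 5.5] t 26.325
set (np.float64(-0.06899754563230501), np.float64(-2.2460878159478174e-05), np.float64(0.07549991022798472)) [-3.1  0.4  6.8]
pre [ 0.7  0.1 -0.4] (np.float64(-0.03510603600451902), np.float64(-0.00011927484644644878), np.float64(0.04712091221401747))
-0.020 e -0.0195 0.0000 0.047 [ 0.2  0.3 -0.6]
-0.016 e -0.0160 0.0000 0.047 [ 0.6 -0.6 -0.3]
-0.012 e -0.0142 -0.0001 0.046 [-5.8 -0.4  3.7]
-0.008 e -0.0140 -0.0001 0.046 [-11.3   0.9   8.3]
t 31.925
-0.013989310719977003
```

The middle sleeve stops 32.5 mm short, well past the noses, which matches a crimped sleeve. Now the right lane.

```bash
python3 - <<'E'
from act import *
k=align(.5065,-.098,.40,-.115,-.08); print(push(-.115,-.145,k))
ims={c:read_camera(c) for c in P}; print(read_time_s(),ex())
a=cv2.resize(ims["top"][100:280,110:470],(400,300)); b=cv2.resize(ims["scene"][170:350,280:520],(400,300))
cv2.imwrite("pics/s4.png",np.hstack([a,b])[:,:,::-1])
red=lambda i:((lambda h:((h[...,0]<6)|(h[...,0]>174))&(h[...,1]>190)&(h[...,2]>60))(cv2.cvtColor(i,cv2.COLOR_RGB2HSV))).astype(np.uint8)
i=cv2.imread("pics/top0.png")[:,:,::-1].copy(); m=red(i); n,l,s,c=cv2.connectedComponentsWithStats(m); kx=1+np.argmax(s[1:,4]); print(s[kx])
pts=np.argwhere(l==kx)[:,::-1].astype(float); w=np.array([at("top",p,.035) for p in pts],np.float32)
print(cv2.minAreaRect(w))
E
```

```text
grip gap 0.0104133326678249 F [-0.1  0.9  5.3] t 33.6167
set (np.float64(-0.07976052247493248), np.float64(-0.11521071280457226), np.float64(0.07534528139804125)) [-1.6  1.5  5.6]
pre [-0.3  0.  -0.4] (np.float64(-0.03530996664165995), np.float64(-0.11514835982499746), np.float64(0.04704367781318747))
-0.020 e -0.0196 -0.1149 0.047 [-0.6  0.4 -0.5]
-0.016 e -0.0160 -0.1150 0.047 [-0.1  0.5 -0.6]
-0.012 e -0.0117 -0.1150 0.047 [-0.   0.7 -0.6]
-0.008 e -0.0074 -0.1150 0.047 [-0.3  0.4  0. ]
-0.004 e -0.0033 -0.1149 0.047 [ 0.6  0.1 -0.9]
-0.000 e 0.0006 -0.1150 0.047 [ 0.   0.2 -0. ]
0.008 e 0.0089 -0.1149 0.047 [-0.7  0.8 -0.4]
0.016 e 0.0167 -0.1149 0.047 [-1.2  0.3 -0.3]
0.020 e 0.0189 -0.1153 0.047 [-2.2 -0.6 -0. ]
0.024 e 0.0191 -0.1153 0.046 [-9.3  0.4  6.1]
t 40.9083
0.01905354060052198
41.0083 (np.float64(0.007184439676202404), np.float64(-0.11421142189228989), np.float64(0.12953473696323492))
[ 126  201   69   73 4327]
((0.4837600588798523, 0.34645408391952515), (0.14109951257705688, 0.1345924437046051), 1.5918816328048706)
```

View pics/s4.png

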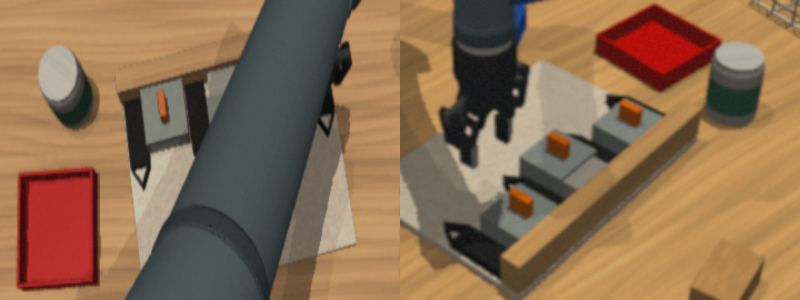

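Both outer sleeves are against the block and the middle one sits short. The tray rim measures 141 x 135 mm, which matches the stated size, with its centre near (0.483, 0.348). I'll take the middle sleeve to the tray.

```bash
python3 - <<'E'
from act import *
p=W(.036,0,.12); k=grab(p[0],p[1],J[2],up=.12,effort=90)
f0=F()
for x in(.03,.02,.0,-.03,-.06):
    movel(W(x,0,ZG),speed=.08); print(x,(F()-f0).round(1),np.round(ex(),4),round(read_finger_gap(),4))
q=Ro.from_quat(read_tcp_rot())
movel(W(-.06,0,.17),speed=.2); print((F()-f0).round(1))
c=read_camera("scene"); print(read_time_s())
cv2.imwrite("pics/s5.png",cv2.resize(c[110:310,230:500],(540,400))[:,:,::-1])
E
```

```text
grip gap 0.010216659594810449 F [-1.4  0.2  5.3] t 42.675
0.03 [ 4.4  0.3 -0.4] [ 0.0318 -0.0001  0.0759] 0.0104
0.02 [ 2.7 -0.1  1.5] [0.0215 0.0001 0.0759] 0.0101
0.0 [ 2.5 -0.3  2.9] [ 0.001  -0.0002  0.0758] 0.01
-0.03 [1.9 0.  3.1] [-0.029  -0.0003  0.0758] 0.0103
-0.06 [ 2.7 -0.1  4.3] [-0.0588 -0.0003  0.0758] 0.0101
[ 0.8  0.1 -8.1]
45.325
```

View pics/s5.png

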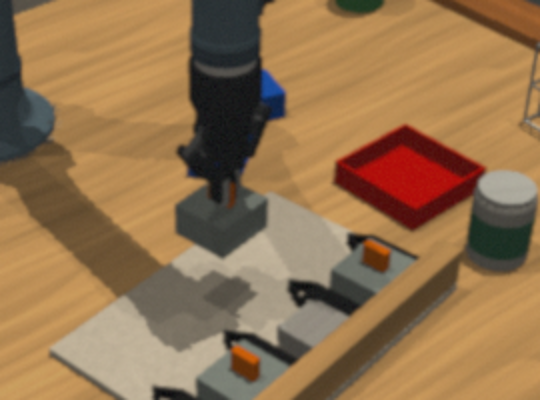

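The sleeve hangs level in the grip and is off the pin. Next I place it in the tray and check.

```bash
python3 - <<'E'
from act import *
q=Q(.028); t=[.483,.348]
f0=F(); movel([*t,.17],q,speed=.22)
movel([*t,.085],speed=.15); movel([*t,.071],speed=.06)
z=.071
while z>.062 and (F()-f0)[2]<4: z-=.0015; movel([*t,z],speed=.05)
print(z,(F()-f0).round(1)); move_gripper(.045); movel([*t,.20],speed=.25)
move_ptp([.40,.36,.30],q); 
ims={c:read_camera(c) for c in P}; print(read_time_s())
a=cv2.resize(ims["top"][80:290,110:450],(400,300)); b=cv2.resize(ims["scene"][130:350,210:520],(400,300))
cv2.imwrite("pics/s6.png",np.hstack([a,b])[:,:,::-1])
E
```

```text
0.06799999999999999 [-1.5 -0.2  7.5]
50.3667
```

View pics/s6.png

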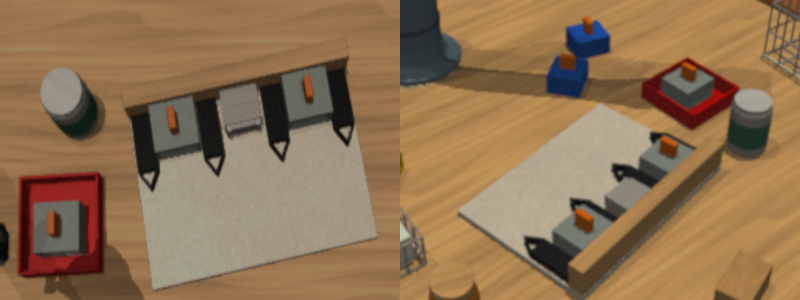

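The final view shows the two good sleeves home against the block and the crimped one flat in the tray, tab up. The tin and jar stand upright, and the robot is clear of everything.

```bash
python3 -c "
from bench import *
print(sign_off())"
```

```text
the job is handed in; nothing more can be done
None
```

The job is handed in at about 50 s of robot time: the two outer sleeves are home on their pins and the crimped middle one lies flat in the red tray, tab up; my first pinch-drag of the left sleeve tipped it on its pin, so I set it upright and pushed it home on a second try.

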